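# Hook the screen-lift return spring onto its post

## Robot

A 7-joint arm with a two-finger parallel gripper is mounted at the origin on the work surface. World frame = base frame: x ahead of the robot, y to its left, z up, the work surface at z = 0. Lengths are in m, angles in rad, forces in N, time in s.
With the tool pointing down it reaches from about 0.425 to 1.025 m from the base axis. Payload 3.6 kg.
Tool frame: the origin (TCP) lies at the very end of the fingers, on their centre line; the grasp point (between the pads) lies 19 mm behind it; z points along the fingers, y is the direction in which the jaws open and shut (so a half turn about z gives the same grasp; the last joint's range is limited). The gripper opens to 85 mm and grips with 20 to 120 N. Pads are 22 mm wide; open, the fingers measure 114 mm over their backs; the gripper's body (76 mm by 85 mm) begins 54 mm behind the grasp point. The pads swing forward as they close: fully open they stand 13 mm farther back than shut.
Start: joints at [1.22, 0.591, 0.048, 1.609, -0.033, 0.943, -0.034], TCP at [0.184, -0.701, 0.231] pointing down, gripper open.
Joint ranges: [-2.69, 2.69], [-0.47, 2.24], [-1.27, 1.36], [0.19, 2.51], [-1.53, 4.68], [0.08, 2.07], [-3.09, 3.09]. Speed limits (rad/s): [2.57, 2.57, 3.14, 3.14, 3.14, 3.14, 3.14].

## Interface

Orientations are given as a rotation vector (axis times angle).
In Python, from rig import bot, gripper_open, close_gripper, readout, optics, ticket, models gives the robot as it stands. Calls block until the motion is done:
- bot.reach(position, orientation): joint-space move of the TCP to a pose.
- bot.move_l(position, ori=None, speed=0.15, force_limit=None): straight line of the TCP; ori=None keeps the orientation; speed is the mean speed in m/s. With force_limit (N) it stops when the force on the tool has changed by that much, and returns True; else False.
- bot.set_joints(angles): joint-space move.
- gripper_open() and close_gripper(): open the fingers fully, or close them until they stop; the grip force is fixed at half the most.
- bot.sleep(seconds).
- bot.inverse_kinematics(position, orientation): joint angles nearest the present ones, or None.
- readout.read_state(): the state.
- optics.get_image(name): name is "scene" or "top"; returns the picture (400x640x3 uint8, red, green, blue); there is no depth.
- optics.calibration(name): a dict with "fx", "fy", "cx", "cy" (pixels), "k1" (the pictures are not rectified: a ray, as slopes to the right and down, at radius r is drawn at 1 + k1 r^2 times it, then the intrinsics apply), "rvec" (rotation vector, rad) and "tvec" (3), from world to camera coordinates, as OpenCV has them. Camera axes: x right, y down, z forward; pixel columns grow to the right and rows downward; lengths in m; the calibration is good to about 2 mm. A picture is of the moment at which its call begins. calibration takes no time and is no camera call.
A pose or a line that the arm cannot do raises bot.MotionError and nothing moves.
- ticket.close_job(): hands the job in, once; it reports no verdict.
Trained networks look in the newest picture that a camera, given by its name, has taken for a name from the list of things; names that differ only in an ending like _2 or _b are one class to them, and where a whole thing is asked for, a point or a joint stands for the part that bears it (a point fixed in the world has none). Each returns a list of dicts, best first, with "conf" (0 to 1); they miss things now and then, are a little off and sometimes report something else, mostly with a low value. They report only what shows in the picture. A call takes as long as a camera call. They do not tell look-alikes from the thing itself.
- models.search_frame(thing, camera): "at" ([x, y, z] in m, in the coordinates of the camera as it stood for that picture, good to about 4 mm: the middle of the surface that is visible of it).
- models.place_of(thing, camera): "at" ([x, y, z] in m, in the coordinates of the camera as it stood for that picture, good to about 4 mm: a listed point, or the origin of a listed thing).
The state is a dict: "time": time; "joints": joint angles; "dq": joint speeds; "joint_efforts": joint torques, N m; "ee_pos": TCP position; "eef_rot": TCP orientation; "ft_force": force on the tool from outside, world axes, zero at the start; "moment": the same for the moment, N m; "opening": opening from 0.0 (shut) to 1.0 (fully open).
Only numpy, scipy, OpenCV 4.12 (cv2) and the standard library are available. Lean on these libraries where they do the work, as an engineer would, in place of code of your own. Each camera call takes 0.05 s, during which the arm holds its last target. There are 200 camera calls.

## Task

Put the lift spring of the screen-printing press back on: take the yellow-handled spring puller from its wooden holder, hook it into the long slot at the end of the spring's brass tab, stretch the spring and set the tab's round eye down over the red anchor block's steel post, so that it sits under the head of the post and holds there by its own tension. Do it with the puller and not with the fingers, without forcing anything (the brass tab bends if pressed hard), without overstretching the spring and without ever letting it snap back; then unhook the puller and stand it back in its holder. Leave the ink tubs and the squeegee alone.

Things in the scene. Friction and masses are not known exactly. Their poses are not given: they have to be found in the camera images.
- spring_pivot (a point): Point on the vertical swivel pin of the spring, by the green press's cheeks, 50 mm above the bench. The coil spring (20 mm thick) reaches out from here, swings left and right with slight friction and can be lifted; left alone, its tab hangs up to 8 mm lower than this point. Green base plate (8 mm thick) below.
- stretch (a joint): How far the spring is stretched (m), 0 when slack. Pull needed: 3 N to begin, then 1.5 N per 10 mm. It must be stretched 18 to 52 mm for the eye to come over the post, and is ruined beyond 65 mm.
- tab: Flat brass end tab of the spring, 4 mm thick, 26 mm wide. Origin at the centre of its eye, mid-thickness (105 mm from the pivot when slack); x points outward along the spring. Round eye: inner diameter 15 mm, outer 26 mm. Beyond it a slot 12 mm wide, 18 mm long (x = 17 to 35 mm), with 5 mm of metal round it; outer end at x = 40 mm; solid plate from x = -24 to -10.
- eye (a point): Centre of the tab's round eye, mid-thickness. The eye passes over the post's head with only 1.5 mm to spare all round, so the exact stretch has to be seen or felt; a landing on the head leaves it about 64 mm above the bench or higher. Hooked on, its centre lies about 4 mm from the post's axis towards the pivot, 46 to 54 mm above the bench.
- slot (a point): Centre of the tab's slot, mid-thickness, 26 mm outward from the eye centre. The tab is spoilt if pressed with more than 40 N.
- anchor: Red anchor block, 60 x 28 mm, top 30 mm above the bench. Origin under its centre at bench level; x along the block, roughly away from the pivot. On it a steel post, clamped anywhere within 11 mm of the centre along x (on y = 0): a different, unmeasured place each time. Post: collar 17 mm diameter, z = 30 to 44 mm; neck 7 mm, z 44 to 56; head 12 mm, z 56 to 62, slightly bevelled.
- puller: Spring puller, 0.16 kg, standing upright in the holder. Origin at the centre of the underside of its black disc flange (48 mm diameter, z = 0 to 5 mm), which carries it. Above: yellow square handle 24 x 24 mm, z = 5 to 55 mm, sides along x and y. Below: round shank, 10 mm diameter, then the hook. x is the way the hook's toe points.
- hook_pin (a point): Centre of the puller's pin, on its z axis 25 mm under the flange. Puller frame: pin 6 mm diameter, z = -30 to -20 mm; above it a shoulder (10 mm in x, 18 in y, z -20 to -15), too wide for the slot; at its foot a toe 6 mm wide, z = -34 to -30, from x = -3 to +9 mm. Toe goes down through the slot, x outward along the spring, and catches under the slot's outer end when pulled outward.
- holder: Fixed wooden block 80 x 80 x 45 mm high with a round upright through hole of 30 mm diameter in the middle; the puller's flange rests on its top. Origin at the centre of its underside.
- holder_mouth (a point): Centre of the hole's mouth, on the top face of the holder, 45 mm above the bench.
- ink_red: White ink tub with a red lid, 72 mm diameter, 70 mm high; origin under its centre. Leave alone.
- ink_blue: White ink tub with a blue lid, same size; origin under its centre. Leave alone.
- squeegee: Wooden squeegee with an orange blade lying flat, 73 x 200 x 24 mm; origin under the middle of its wooden grip. Leave alone.
Mind the look-alikes: they are no part of the job. There is more than one size of the puller; the one meant has the size given above. There is more than one size of the holder; the job needs the larger.

How it is judged:
On the way, in this order (a step that is already met when the one before it is completed fails the run):
1. the puller is hooked into the tab and has begun to stretch the spring (value of joint stretch above 0.012 m and contact force between puller and tab above 2 N), for 0.2 s.
2. the eye sits round the neck of the post, under its head, and the spring pulls on the post (horizontal distance between eye and anchor below 0.018 m and z of eye in the frame of anchor between 0.042 and 0.0545 m and contact force between tab and anchor above 2.5 N), for 0.2 s.
At the end, for the whole second after the job is handed in: The eye is round the post's neck under the head (within 18 mm of the block's centre, 42 to 54.5 mm above the bench), pulling on it by over 2.5 N; the puller stands still and upright in its holder (within 15 mm of the hole centre, flange within 5 mm of the top, tilt under 0.12 rad) (all of step 2 and horizontal distance between puller and holder_mouth below 0.015 m and z of puller in the frame of holder between 0.04 and 0.05 m and angle between puller's own z axis and vertical below 0.12 rad and linear speed of puller below 0.02 m/s); the robot touches nothing.
It fails at once if the spring is stretched beyond 65 mm (value of joint stretch above 0.065 m).
It fails at once if the stretched spring is let go and snaps back (faster than 1.1 m/s) (velocity of joint stretch below -1.1 m/s).
It fails at once if the tab is forced by the puller, or against the post or its block, with more than 40 N (contact force between tab and anchor above 40 N or contact force between puller and tab above 40 N).
It fails at once if the fingers handle the tab (contact force between the fingers and tab above 1 N).
It fails at once if an ink tub or the squeegee is moved (distance of any of ink_red, ink_blue, squeegee from where it was at the start of the episode above 0.02 m).
It also fails if it takes over 72 s, if anything falls off the work surface, if the arm or the gripper's body presses on something with over 40 N, if the wrist force passes 120 N, or if a joint passes its speed limit or range.

## Working session

There is one attempt and no reset: what is moved stays moved. The work goes in short steps, each a Python script; the robot and the scene stay as the last script left them, time stands still between calls to the robot, and variables do not carry over. Pictures are saved under pics/ and viewed, about 8 in all and at most 12, crops included, and the job is handed in when it is done.

```bash
mkdir -p pics; ls; cat > h.py <<'E'
import numpy as np, cv2
from scipy.spatial.transform import Rotation as R
from rig import bot, gripper_open, close_gripper, readout, optics, ticket, models
def cal(n):
    c=optics.calibration(n); return c,R.from_rotvec(np.ravel(c['rvec'])).as_matrix(),np.ravel(c['tvec'])
def c2w(p,n):
    c,M,t=cal(n); return M.T@(np.array(p)-t)
def proj(P,n):
    c,M,t=cal(n); q=M@np.array(P)+t; s=q[:2]/q[2]; s=s*(1+c['k1']*(s@s)); return np.array([c['fx']*s[0]+c['cx'],c['fy']*s[1]+c['cy']])
def ray(u,v,z,n):
    "world point at height z on pixel ray"
    c,M,t=cal(n); d=np.array([(u-c['cx'])/c['fx'],(v-c['cy'])/c['fy']]); s=d.copy()
    for _ in range(20): s=d/(1+c['k1']*(s@s))
    o=-M.T@t; w=M.T@np.array([s[0],s[1],1]); return o+w*(z-o[2])/w[2]
def shot(n,f=None,box=None,k=1):
    im=optics.get_image(n)[:,:,::-1].copy()
    if f:
        x=im if box is None else im[box[1]:box[3],box[0]:box[2]]
        cv2.imwrite('pics/'+f,cv2.resize(x,None,fx=k,fy=k,interpolation=cv2.INTER_CUBIC))
    return im
def down(yaw): # tool z down, tool x at world yaw
    return (R.from_euler('z',yaw)*R.from_euler('x',np.pi)).as_rotvec()
E
python3 - <<'E'
from h import *
for n in ('top','scene'):
    shot(n,n+'0.png')
    c,M,t=cal(n); print(n,c['fx'],-M.T@t)
    for th in ['spring_pivot','eye','slot','tab','anchor','puller','hook_pin','holder','holder_mouth','ink_red','ink_blue','squeegee']:
        for r in models.place_of(th,n):
            if r['conf']>.2:
                w=c2w(r['at'],n); print(th,round(r['conf'],2),w.round(4),proj(w,n).round(0))
s=readout.read_state(); print(s['ee_pos'],s['eef_rot'],s['ft_force'],s['time'])
E
```

```text
pics
top 387.26123714809376 [0.36549123 0.12794229 0.94231197]
spring_pivot 0.8 [ 0.5448 -0.2152  0.0522] [468. 226.]
eye 0.57 [ 0.5108 -0.1142  0.0395] [422. 236.]
slot 0.52 [ 0.5036 -0.0858  0.0412] [410. 238.]
tab 0.62 [ 0.5144 -0.1106  0.0397] [421. 235.]
anchor 0.76 [ 0.5859 -0.0828  0.0008] [407. 207.]
puller 0.86 [0.3352 0.1615 0.0485] [296. 301.]
puller 0.7 [0.4955 0.3182 0.0452] [238. 223.]
puller 0.65 [0.4547 0.1996 0.0417] [286. 246.]
hook_pin 0.62 [0.4545 0.1997 0.0142] [287. 247.]
holder 0.92 [ 0.4542  0.2012 -0.0054] [287. 248.]
holder 0.78 [0.5903 0.2016 0.0017] [293. 193.]
holder 0.57 [0.4569 0.2023 0.0433] [285. 245.]
holder_mouth 0.9 [0.4568 0.1999 0.044 ] [286. 245.]
holder_mouth 0.88 [0.588  0.2017 0.0327] [292. 191.]
holder_mouth 0.64 [ 0.4533  0.1998 -0.0045] [287. 248.]
ink_red 0.67 [ 0.7577  0.2171 -0.0044] [295. 131.]
ink_red 0.37 [ 0.5121 -0.1168  0.0388] [423. 236.]
ink_blue 0.77 [0.7908 0.0688 0.0029] [353. 124.]
ink_blue 0.4 [ 0.5861 -0.0794  0.0016] [405. 207.]
squeegee 0.74 [0.59   0.4312 0.0039] [202. 184.]
scene 442.6681286859223 [ 0.97231246 -0.31472
[... 489 characters left out ...]
.0115] [360. 156.]
holder 0.97 [ 0.4552  0.2007 -0.0016] [315. 176.]
holder 0.97 [0.5944 0.2073 0.0015] [362. 204.]
holder 0.69 [ 0.5505 -0.2071  0.0514] [197. 302.]
holder 0.69 [0.7622 0.2178 0.001 ] [425. 243.]
holder_mouth 0.74 [0.5921 0.2071 0.0337] [362. 194.]
holder_mouth 0.71 [0.4566 0.2032 0.0438] [316. 162.]
ink_red 0.57 [ 0.76    0.2182 -0.003 ] [424. 243.]
ink_blue 0.7 [0.7931 0.0696 0.0026] [394. 298.]
ink_blue 0.68 [ 0.5472 -0.2074  0.0477] [196. 302.]
ink_blue 0.26 [ 0.517  -0.1117  0.0482] [226. 260.]
squeegee 0.78 [0.5889 0.4282 0.0037] [417. 153.]
[ 0.18414314 -0.70124339  0.23129759] [ 3.11571031e+00  4.02324774e-01 -1.91609389e-05] [-0.38970703 -0.38021746 -0.11865825] 1.3
```

View pics/top0.png

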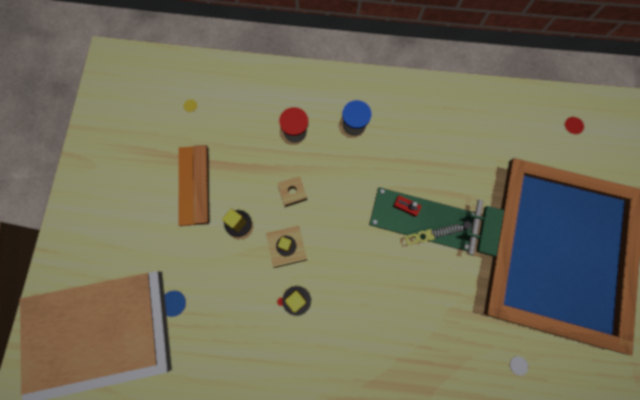

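```bash
python3 -c "
import cv2,numpy as np
s=cv2.imread('pics/scene0.png');t=cv2.imread('pics/top0.png')
a=cv2.resize(s[105:225,240:400],(800,600),interpolation=2)
cv2.imwrite('pics/c1.png',a)
b=cv2.resize(t[180:280,360:500],(800,571),interpolation=2)
cv2.imwrite('pics/c2.png',b)"
```

```text
(no output)
```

View pics/c1.png

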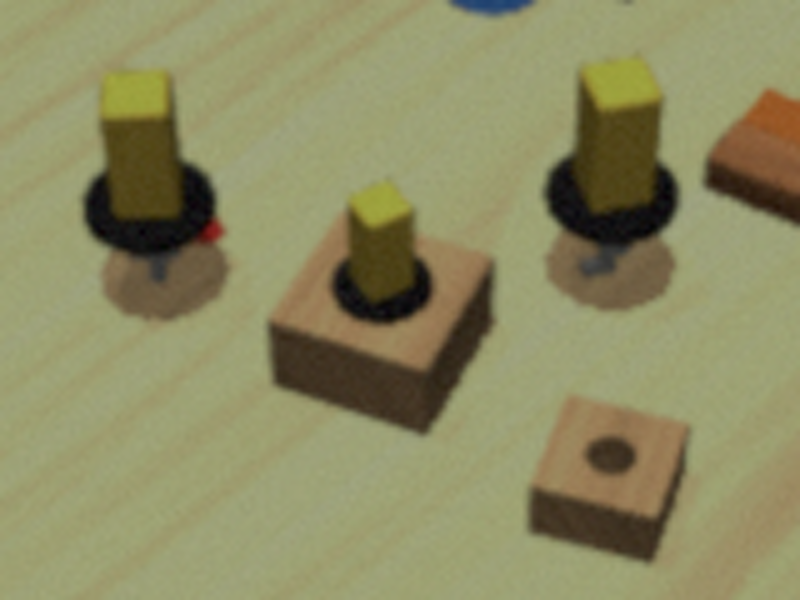

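View pics/c2.png

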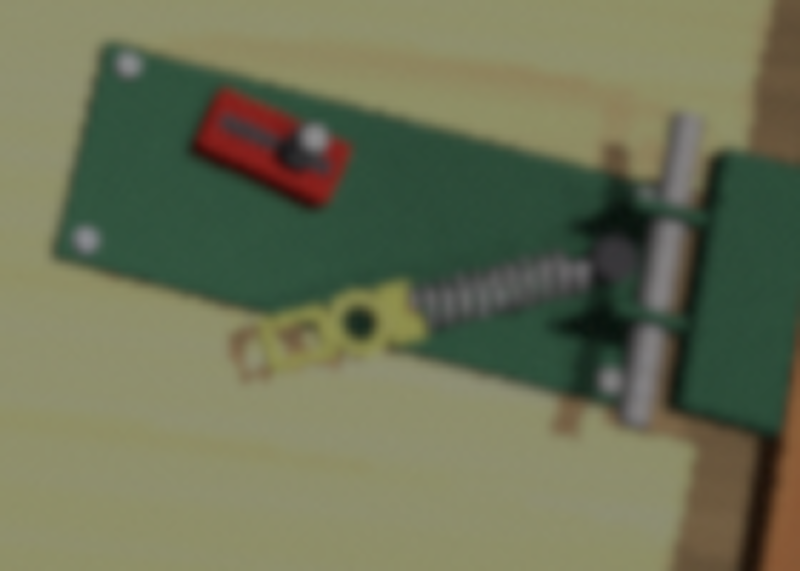

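c1 (scene crop) and the top view show three pullers: flange of top px (237,223) ≈ 28 px, (296,300) ≈ 28 px (both ≈ 65 mm, oversize, standing loose), and (286,245) ≈ 20 px ≈ 47 mm in the big holder. That last one is the puller meant. The holder at (287,247) is 36 px ≈ 80 mm, so it is the larger one; the one at (293,192) is the small look-alike. c2 shows the post head at top px ≈ (415,203.6), the pivot cap at ≈ (467.6,225), the eye at ≈ (423,236.5).

```bash
python3 - <<'E'
from h import *
s=cv2.imread('pics/scene0.png');t=cv2.imread('pics/top0.png')
print('post',ray(415.1,203.6,.062,'top'),'pivot',ray(467.6,225,.055,'top'),'eye',ray(423,236.4,.042,'top'))
# fit handle top square in both images
from scipy.optimize import minimize
for n,im in (('scene',s),('top',t)):
    hsv=cv2.cvtColor(im,cv2.COLOR_BGR2HSV)
    u,v=proj([.456,.2,.1],n).astype(int)
    sub=hsv[v-12:v+22,u-14:u+14]
    m=(sub[...,0]>22)&(sub[...,0]<34)&(sub[...,1]>170)
    V=sub[...,2]; 
    b=m&(V>.75*np.percentile(V[m],95))
    ys,xs=np.nonzero(b); print(n,m.sum(),b.sum(),V[m].min(),V[m].max())
    P=np.array([ray(x+u-14,y+v-12,.1,n)[:2] for x,y in zip(xs,ys)])
    c=np.median(P,0); r=cv2.minAreaRect((P*1000).astype(np.float32)); print(c,r)
    # yaw: 4th-order moment
    d=P-P.mean(0); z=(d[:,0]+1j*d[:,1]); print('yaw4',np.degrees(np.angle(-(z**4).mean())/4),P.mean(0))
for y in range(-180,180,30):
    q1=bot.inverse_kinematics([.456,.2,.06],down(np.radians(y)))
    q2=bot.inverse_kinematics([.6,-.05,.09],down(np.radians(y)))
    print(y,None if q1 is None else np.round(q1,2),None if q2 is None else np.round(q2,2))
E
```

```text
post [ 0.58193446 -0.08812203  0.062     ] pivot [ 0.5459771  -0.21243908  0.055     ] eye [ 0.51049607 -0.1149204   0.042     ]
scene 126 116 25 116
[0.48204777 0.17677963] ((480.501708984375, 177.56585693359375), (24.188867568969727, 47.156532287597656), 44.443138122558594)
yaw4 16.02096677882929 [0.48206891 0.17740638]Traceback (most recent call last):
  File "<stdin>", line 12, in <module>
    return _quantile_unchecked(
        a, q, axis, out, overwrite_input, method, keepdims, weights)
    return _ureduce(a,
                    func=_quantile_ureduce_func,
    ...<5 lines>...
                    overwrite_input=overwrite_input,
                    method=method)
    r = func(a, **kwargs)
    result = _quantile(arr,
                       quantiles=q,
    ...<2 lines>...
                       out=out,
                       weights=wgt)
    previous = arr[previous_indexes]
               ~~~^^^^^^^^^^^^^^^^^^
IndexError: index 0 is out of bounds for axis 0 with size 0
```

```bash
python3 - <<'E'
from h import *
K=8; S=dict(scene=cv2.imread('pics/scene0.png'),top=cv2.imread('pics/top0.png')); D={}
for n,im in S.items():
    u,v=proj([.456,.2,.075],n).astype(int); w=16
    sub=cv2.resize(im[v-w:v+w,u-w:u+w],None,fx=K,fy=K,interpolation=2).astype(int)
    m=(sub[...,1]-sub[...,0]>0.55*sub[...,1])&(sub[...,1]>35)&(sub[...,2]<1.25*sub[...,1])
    print(n,m.sum()/K/K); D[n]=(m,u-w,v-w)
def model(n,x,y,a):
    m,u0,v0=D[n]; pts=[]
    for z in(.05,.1):
        for k in range(4):
            b=a+np.pi/4+k*np.pi/2; pts.append((proj([x+.01697*np.cos(b),y+.01697*np.sin(b),z],n)-[u0,v0]+.5)*K)
    h=cv2.convexHull(np.array(pts,np.float32)).astype(np.int32); o=np.zeros(m.shape,np.uint8); cv2.fillConvexPoly(o,h,1); return o.astype(bool)
for ns in (['scene'],['top'],['scene','top']):
    best=max((sum((model(n,x,y,a)&D[n][0]).sum()/(model(n,x,y,a)|D[n][0]).sum() for n in ns),x,y,np.degrees(a))
      for x in np.arange(.446,.466,.002) for y in np.arange(.192,.210,.002) for a in np.radians(range(0,90,6)))
    print(ns,np.round(best,3))
print([proj([.456,.2,z],'scene') for z in(.05,.1)])
c=np.array([[350,200],[385,182],[413,205],[375,225]])/5+[240,105]
P=np.array([ray(*p,.1,'scene')[:2] for p in c]); print(P.mean(0),[np.degrees(np.arctan2(*(P[(i+1)%4]-P[i])[::-1]))%90 for i in range(4)])
for y in range(-180,180,30):
    f=lambda q:None if q is None else np.round(q,2)
    print(y,f(bot.inverse_kinematics([.456,.2,.06],down(np.radians(y)))),f(bot.inverse_kinematics([.6,-.05,.09],down(np.radians(y)))))
E
```

```text
scene 237.875
top 95.75Traceback (most recent call last):
  File "<stdin>", line 15, in <module>
  File "<stdin>", line 15, in <genexpr>
  File "<stdin>", line 15, in <genexpr>
  File "<stdin>", line 12, in model
  File "h.py", line 9, in proj
    c,M,t=cal(n); q=M@np.array(P)+t; s=q[:2]/q[2]; s=s*(1+c['k1']*(s@s)); return np.array([c['fx']*s[0]+c['cx'],c['fy']*s[1]+c['cy']])
          ~~~^^^
  File "h.py", line 5, in cal
    c=optics.calibration(n); return c,R.from_rotvec(np.ravel(c['rvec'])).as_matrix(),np.ravel(c['tvec'])
ValueError: time passes only in moves, steps and waits
```

```bash
sed -i 's/^def cal(n):/import functools\n@functools.lru_cache(None)\ndef cal(n):/' h.py; python3 - <<'E'
from h import *
K=8; S=dict(scene=cv2.imread('pics/scene0.png'),top=cv2.imread('pics/top0.png')); D={}
for n,im in S.items():
    u,v=proj([.456,.2,.075],n).astype(int); w=16
    sub=cv2.resize(im[v-w:v+w,u-w:u+w],None,fx=K,fy=K,interpolation=2).astype(int)
    m=(sub[...,1]-sub[...,0]>0.55*sub[...,1])&(sub[...,1]>35)&(sub[...,2]<1.25*sub[...,1])
    D[n]=(m,u-w,v-w)
def model(n,x,y,a):
    m,u0,v0=D[n]; pts=[]
    for z in(.05,.1):
        for k in range(4):
            b=a+np.pi/4+k*np.pi/2; pts.append((proj([x+.01697*np.cos(b),y+.01697*np.sin(b),z],n)-[u0,v0]+.5)*K)
    h=cv2.convexHull(np.array(pts,np.float32)).astype(np.int32); o=np.zeros(m.shape,np.uint8); cv2.fillConvexPoly(o,h,1); return o.astype(bool)
for ns in (['scene'],['top'],['scene','top']):
    best=max((sum((model(n,x,y,a)&D[n][0]).sum()/(model(n,x,y,a)|D[n][0]).sum() for n in ns),x,y,np.degrees(a))
      for x in np.arange(.446,.466,.002) for y in np.arange(.192,.210,.002) for a in np.radians(range(0,90,6)))
    print(ns,np.round(best,3))
c=np.array([[350,200],[385,182],[413,205],[375,225]])/5+[240,105]
P=np.array([ray(*p,.1,'scene')[:2] for p in c]); print(P.mean(0),[np.degrees(np.arctan2(*(P[(i+1)%4]-P[i])[::-1]))%90 for i in range(4)])
for y in range(-180,180,30):
    f=lambda q:None if q is None else np.round(q,2)
    print(y,f(bot.inverse_kinematics([.456,.2,.06],down(np.radians(y)))),f(bot.inverse_kinematics([.6,-.05,.09],down(np.radians(y)))))
E
```

```text
['scene'] [ 0.835  0.458  0.2   54.   ]
['top'] [ 0.59   0.454  0.2   72.   ]
['scene', 'top'] [ 1.383  0.456  0.202 60.   ]
[0.45991129 0.20087364] [np.float64(80.39977556547781), np.float64(83.08783512458763), np.float64(80.61069406955718), np.float64(78.37225476282936)]
-180 [-0.17  0.63 -0.46  2.21  0.68  0.43  0.4 ] [ 0.47  0.72 -0.68  1.96  0.69  0.7   0.93]
-150 [ 0.13  0.77 -0.89  2.2   1.03  0.68  0.58] [ 0.7   0.9  -1.08  1.96  1.    0.95  1.2 ]
-120 [ 0.13  0.77 -0.89  2.2   1.03  0.68  1.1 ] [-0.4   0.72  0.6   2.   -0.68  0.63 -3.01]
-90 [ 0.23  0.87 -1.08  2.2   1.14  0.84  1.53] [-0.31  0.68  0.45  2.   -0.52  0.58 -2.63]
-60 [-0.61  0.6   0.14  2.23 -0.25  0.32 -2.87] [-0.21  0.65  0.31  2.   -0.37  0.55 -2.26]
-30 [-0.65  0.61  0.19  2.23 -0.35  0.33 -2.25] [-0.13  0.64  0.19  1.99 -0.23  0.53 -1.87]
0 [-0.58  0.6   0.1   2.23 -0.17  0.32 -1.9 ] [-0.04  0.63  0.06  1.99 -0.07  0.53 -1.49]
30 [-0.48  0.6  -0.03  2.23  0.06  0.32 -1.61] [ 0.06  0.63 -0.07  1.98  0.08  0.53 -1.11]
60 [-0.36  0.6  -0.2   2.22  0.33  0.35 -1.36] [ 0.15  0.63 -0.2   1.98  0.22  0.55 -0.73]
90 [-0.3   0.61 -0.27  2.22  0.45  0.37 -0.95] [ 0.24  0.65 -0.32  1.97  0.36  0.58 -0.33]
120 [-0.25  0.62 -0.34  2.22  0.54  0.39 -0.52] [ 0.32  0.66 -0.45  1.97  0.48  0.61  0.08]
150 [-0.2   0.63 -0.41  2.21  0.62  0.41 -0.07] [ 0.4   0.69 -0.57  1.97  0.6   0.65  0.5 ]
```

```bash
python3 - <<'E'
from h import *
out=[]
for n,(x,y) in (('scene',(.459,.2)),('top',(.455,.2))):
    im=cv2.imread(f'pics/{n}0.png'); u,v=proj([.456,.2,.075],n).astype(int); w=16; K=12
    sub=cv2.convertScaleAbs(cv2.resize(im[v-w:v+w,u-w:u+w],None,fx=K,fy=K,interpolation=2),alpha=1.6)
    o=sub.copy()
    for a,col in ((60,(255,0,0)),(80,(0,0,255))):
        p=[(proj([x+.01697*np.cos(b),y+.01697*np.sin(b),.1],n)-[u-w,v-w]+.5)*K for b in np.radians(a+45+90*np.arange(4))]
        cv2.polylines(o,[np.array(p,np.int32)],True,col,1)
    out.append(np.vstack([sub[60:330],o[60:330]]))
cv2.imwrite('pics/h.png',np.hstack(out))
E
```

```text
(no output)
```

View pics/h.png

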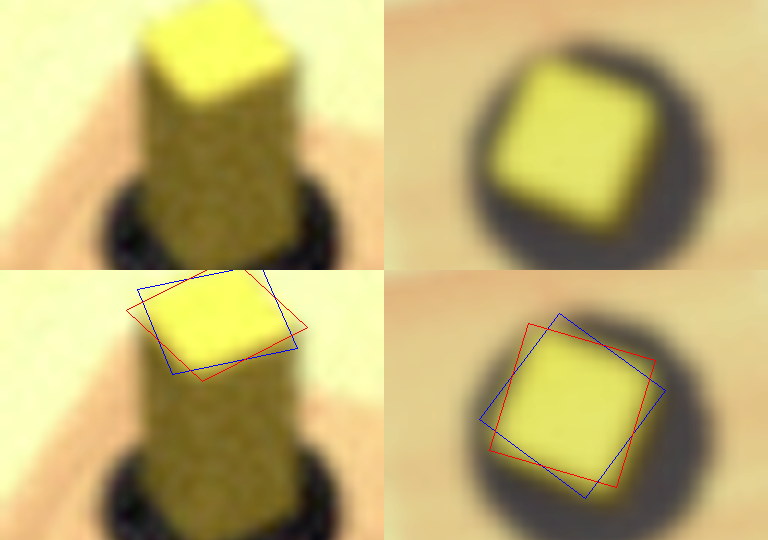

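```bash
python3 - <<'E'
from h import *
o=down(np.radians(77))
bot.reach([.456,.2,.17],o)
bot.move_l([.456,.2,.058],speed=.15)
close_gripper(); s=readout.read_state(); print(s['opening'],s['ft_force'])
print(bot.move_l([.456,.2,.34],speed=.2)); s=readout.read_state(); print(s['time'],s['ft_force'],s['opening'],s['ee_pos'])
a=shot('scene'); b=shot('top')
for n in('scene','top'):
  for th in('puller','hook_pin'):
    for r in models.place_of(th,n): 
        if r['conf']>.3: print(n,th,r['conf'],c2w(r['at'],n).round(4))
u,v=proj([.456,.2,.31],'scene').astype(int); print(u,v)
cv2.imwrite('pics/g.png',cv2.convertScaleAbs(cv2.resize(a[max(0,v-35):v+35,u-45:u+45],None,fx=8,fy=8,interpolation=2),alpha=1.6))
E
```

```text
0.27655075727810313 [-0.18019677 -0.04450411  5.75916626]
False
7.6417 [-0.12937319 -0.21896139 -1.16838127] 0.27513345100227715 [0.45529075 0.19942314 0.33883308]
scene puller 0.84 [0.3356 0.1626 0.0473]
scene puller 0.7 [0.4947 0.3223 0.0458]
scene puller 0.63 [0.4536 0.1992 0.3238]
scene puller 0.57 [ 0.7927  0.0692 -0.002 ]
scene hook_pin 0.89 [0.457  0.2013 0.2964]
scene hook_pin 0.84 [0.3418 0.1634 0.0143]
scene hook_pin 0.78 [0.4969 0.3156 0.0091]
312 62
```

View pics/g.png

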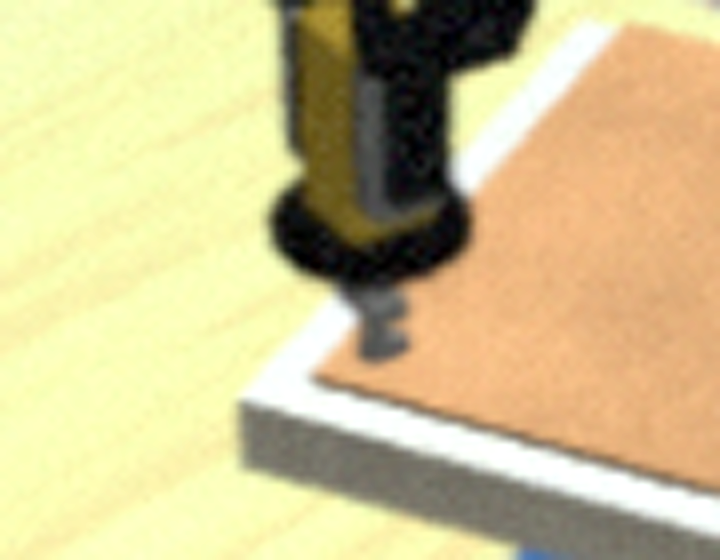

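g.png: the hook hangs below the flange, pin at crop (375,345), toe reaching right to (405,345). That is the tool's +x side (yaw 77°). The grip is good. Next I refine the slot, pivot and post before hooking.

```bash
python3 - <<'E'
from h import *
from collections import defaultdict
acc=defaultdict(list)
for k in range(5):
  for n in('scene','top'):
    im=shot(n)
    for th in('spring_pivot','eye','slot','anchor'):
        r=[x for x in models.place_of(th,n)]
        if r: acc[th,n].append(c2w(r[0]['at'],n))
for k,v in acc.items(): print(k,len(v),np.median(v,0).round(4),np.std(v,0).round(4))
a=[]
for n in('scene','top'):
    im=shot(n); u,v=proj([.55,-.13,.05],n).astype(int)
    print(n,u-40,v-32); a.append(cv2.convertScaleAbs(cv2.resize(im[v-32:v+32,u-40:u+40],None,fx=10,fy=10,interpolation=2)[:600],alpha=1.6))
    cv2.imwrite(f'pics/s_{n}.png',a[-1])
print(readout.read_state()['time'])
E
```

```text
('spring_pivot', 'scene') 5 [ 0.5506 -0.2084  0.05  ] [0.0013 0.0017 0.0007]
('eye', 'scene') 5 [ 0.5157 -0.1092  0.0453] [0.1106 0.0727 0.0198]
('slot', 'scene') 5 [ 0.5064 -0.0881  0.0442] [0.001  0.0016 0.002 ]
('anchor', 'scene') 5 [ 0.5896 -0.0726 -0.0007] [0.0018 0.0009 0.0007]
('spring_pivot', 'top') 5 [ 0.5442 -0.2145  0.0481] [0.0175 0.0547 0.0189]
('eye', 'top') 5 [ 0.5112 -0.1128  0.0417] [0.001  0.001  0.0023]
('slot', 'top') 5 [ 0.5034 -0.088   0.0428] [0.0164 0.0502 0.0032]
('anchor', 'top') 4 [ 5.878e-01 -7.860e-02  5.000e-04] [0.0023 0.0015 0.0009]
scene 189 243
top 391 187
10.5417
```

View pics/s_scene.png

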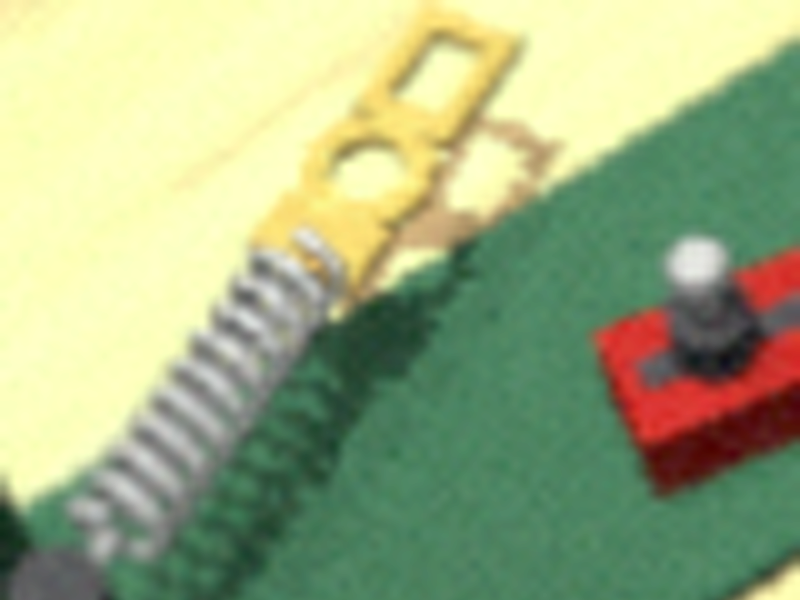

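View pics/s_top.png

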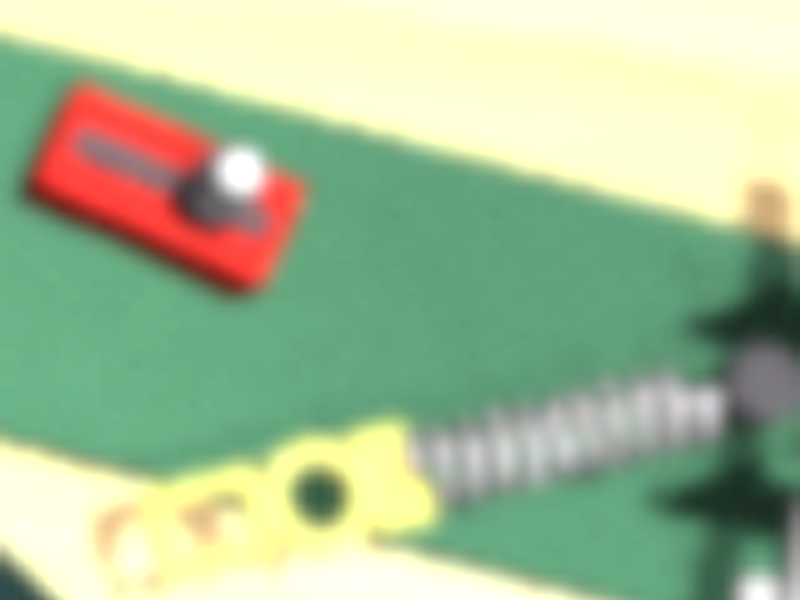

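```bash
python3 - <<'E'
from h import *
px=dict(eye=((225.35,259.35),(422.5,236.05),.043),slot=((232.5,249.6),(412.6,238.3),.0435),head=((258.4,268.2),(414.6,203.8),.0605),pivot=((194.3,300.5),(467,224.6),.055))
W={}
for k,(a,b,z) in px.items():
    p,q=ray(*a,z,'scene'),ray(*b,z,'top'); W[k]=(p+q)/2; print(k,p.round(4),q.round(4),W[k].round(4))
d=W['slot']-W['eye']; print('tab dir',np.degrees(np.arctan2(d[1],d[0])),np.hypot(*d[:2]))
piv=np.array([.5475,-.2115]); 
for k in('eye','slot','head'): e=W[k][:2]-piv; print(k,np.degrees(np.arctan2(e[1],e[0])),np.hypot(*e))
yaw=np.radians(109); u=np.array([np.cos(yaw),np.sin(yaw)])
pin=W['slot'][:2]-.003*u; print('pin target',pin)
bot.reach([*pin,.16],down(yaw)); bot.move_l([*pin,.108],speed=.1)
s=readout.read_state(); print(s['ee_pos'],s['eef_rot'],down(yaw),s['ft_force'],s['time'])
for n in('scene','top'):
    im=shot(n); u0,v0=proj([*pin,.06],n).astype(int); print(n,u0-30,v0-30)
    cv2.imwrite(f'pics/k_{n}.png',cv2.convertScaleAbs(cv2.resize(im[v0-30:v0+30,u0-30:u0+30],None,fx=10,fy=10,interpolation=2),alpha=1.6))
    for th in('hook_pin','slot'):
        for r in models.place_of(th,n)[:3]: print(n,th,round(r['conf'],2),c2w(r['at'],n).round(4))
E
```

```text
eye [ 0.5112 -0.1104  0.043 ] [ 0.511  -0.1135  0.043 ] [ 0.5111 -0.1119  0.043 ]
slot [ 0.504  -0.0863  0.0435] [ 0.5032 -0.0907  0.0435] [ 0.5036 -0.0885  0.0435]
head [ 0.5831 -0.0846  0.0605] [ 0.5817 -0.0874  0.0605] [ 0.5824 -0.086   0.0605]
pivot [ 0.5466 -0.2083  0.055 ] [ 0.5468 -0.2111  0.055 ] [ 0.5467 -0.2097  0.055 ]
tab dir 107.80474946024032 0.02462804306326698
eye 110.06476966693047 0.10600413231865453
slot 109.63874462175248 0.1306166292819208
head 74.46348665789722 0.1302804900535131
pin target [ 0.50457795 -0.09131784]
[ 0.50499534 -0.0908468   0.10822186] [1.82315537e+00 2.55798953e+00 7.32330490e-04] [1.82433214e+00 2.55761933e+00 1.56609016e-16] [-0.53008594 -0.44882151 -1.60989692] 12.5083
scene 199 216
scene hook_pin 0.97 [0.3387 0.164  0.0123]
scene hook_pin 0.96 [ 0.5042 -0.09    0.0686]
scene hook_pin 0.87 [0.4979 0.3158 0.0103]
scene slot 0.74 [ 0.5087 -0.0879  0.0452]
scene slot 0.66 [ 0.5137 -0.1076  0.0487]
top 384 206
top hook_pin 0.61 [ 0.5025 -0.0918  0.0674]
top slot 0.5 [ 0.5052 -0.0897  0.0432]
```

View pics/k_scene.png

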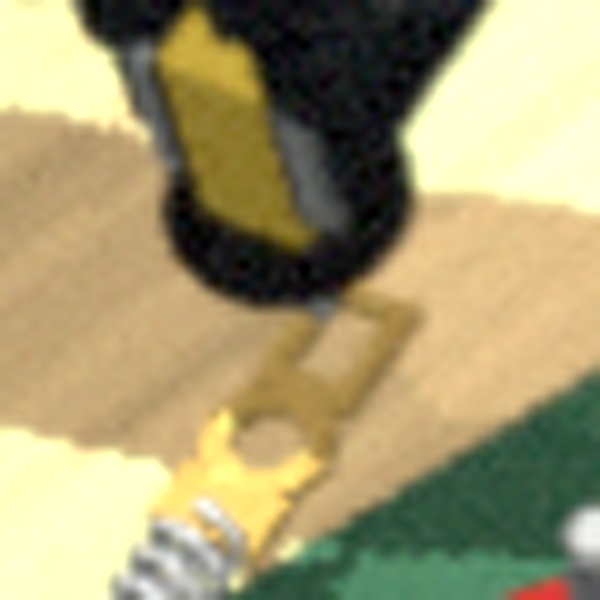

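```bash
python3 - <<'E'
from h import *
yaw=np.radians(109); u=np.array([np.cos(yaw),np.sin(yaw)])
pin=np.array([.5040,-.0917])
print(bot.move_l([*pin,.0805],speed=.04,force_limit=3))
s=readout.read_state(); print(s['ee_pos'],s['ft_force'],s['time'])
for n in('scene',):
    im=shot(n); u0,v0=proj([*pin,.06],n).astype(int)
    cv2.imwrite(f'pics/m_{n}.png',cv2.convertScaleAbs(cv2.resize(im[v0-20:v0+40,u0-30:u0+30],None,fx=10,fy=10,interpolation=2),alpha=1.6))
E
```

```text
False
[ 0.50416788 -0.09159448  0.08053249] [ 0.67031527  0.13435767 -2.23125706] 13.65
```

View pics/m_scene.png

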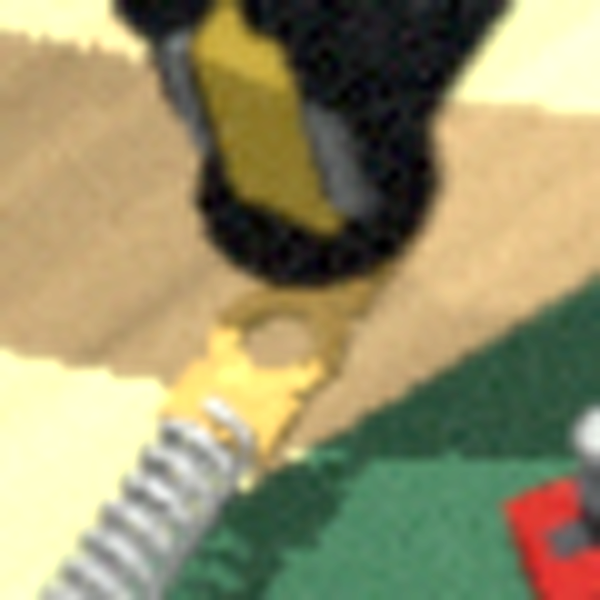

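```bash
python3 - <<'E'
from h import *
yaw=np.radians(109); u=np.array([np.cos(yaw),np.sin(yaw),0])
s=readout.read_state(); p=np.array(s['ee_pos']); f0=np.array(s['ft_force'])
for d in(.006,.010,.014,.018):
    bot.move_l(p+d*u,speed=.05); s=readout.read_state(); f=np.array(s['ft_force'])-f0; print(d,s['ee_pos'],f.round(2),'along',f@u)
    if f@u<-6: break
print(s['time'])
E
```

```text
0.006 [ 0.5022333  -0.0853222   0.08090603] [1.15 0.54 0.89] along 0.1368931094385514
0.01 [ 0.50116487 -0.08269858  0.08076387] [ 1.16 -1.03  0.45] along -1.3500498491961925
0.014 [ 0.49985851 -0.07898143  0.08072754] [ 2.01 -3.61  0.55] along -4.067058978886215
0.018 [ 0.49843832 -0.0750084   0.08066102] [ 2.08 -3.76 -0.09] along -4.234499200295417
14.7167
```

```bash
cat >> h.py <<'E'
PIV=np.array([.5458,-.2105])
def pol(r,deg,z,speed=.08,fl=None):
    a=np.radians(deg); return bot.move_l([*(PIV+r*np.array([np.cos(a),np.sin(a)])),z],down(a),speed=speed,force_limit=fl)
def where(show=True):
    s=readout.read_state(); p=np.array(s['ee_pos']); d=p[:2]-PIV; a=np.arctan2(d[1],d[0]); f=np.array(s['ft_force'])
    if show: print('r %.4f ang %.2f z %.4f | F rad %.1f tan %.1f z %.1f | t %.1f'%(np.hypot(*d),np.degrees(a),p[2],f[0]*np.cos(a)+f[1]*np.sin(a),-f[0]*np.sin(a)+f[1]*np.cos(a),f[2],s['time']))
E
python3 - <<'E'
from h import *
where()
pol(.157,109,.090); where()
pol(.162,109,.117); bot.sleep(.2); where()
for a in (101,93,85,79,74): pol(.163,a,.117); where()
for n in('scene','top'):
    im=shot(n); u0,v0=proj([.5824,-.086,.065],n).astype(int); print(n,u0-25,v0-30)
    cv2.imwrite(f'pics/n_{n}.png',cv2.convertScaleAbs(cv2.resize(im[v0-30:v0+30,u0-25:u0+25],None,fx=10,fy=10,interpolation=2),alpha=1.6))
a=cv2.imread('pics/n_scene.png'); b=cv2.imread('pics/n_top.png'); cv2.imwrite('pics/n.png',cv2.resize(np.hstack([a,b]),(800,480)))
E
```

```text
r 0.1435 ang 109.27 z 0.0807 | F rad -4.1 tan 0.3 z -2.7 | t 14.7
r 0.1559 ang 108.98 z 0.0901 | F rad -6.0 tan 0.2 z -1.1 | t 15.1
r 0.1600 ang 109.17 z 0.1166 | F rad -6.5 tan -0.5 z -3.2 | t 15.8
r 0.1608 ang 101.23 z 0.1163 | F rad -7.3 tan 0.4 z -3.0 | t 16.2
r 0.1603 ang 93.44 z 0.1160 | F rad -6.7 tan -0.1 z -3.0 | t 16.6
r 0.1598 ang 85.59 z 0.1156 | F rad -7.4 tan -0.0 z -3.8 | t 17.1
r 0.1594 ang 79.65 z 0.1154 | F rad -6.5 tan -0.3 z -3.8 | t 17.4
r 0.1591 ang 74.67 z 0.1152 | F rad -5.5 tan 0.4 z -3.7 | t 17.8
scene 232 237
top 389 173
```

View pics/n.png

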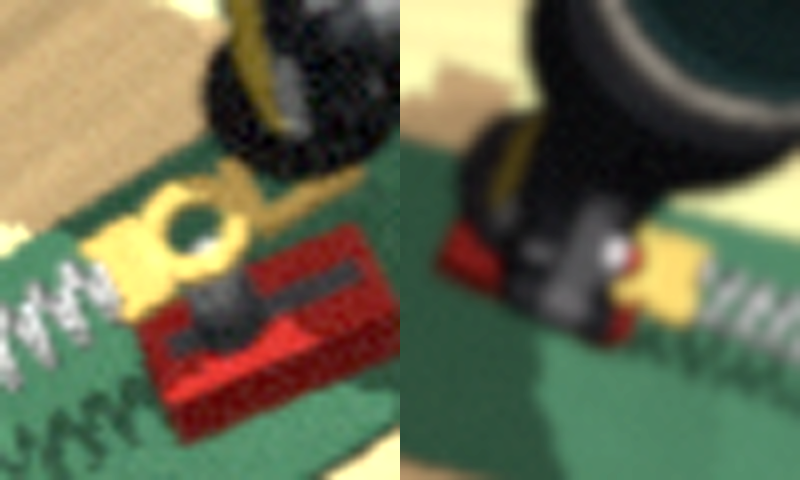

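```bash
python3 - <<'E'
from h import *
where()
h=ray(258.4,268.2,.0605,'scene')
for z in(.066,.068,.070):
    e=ray(256,265.1,z,'scene'); print(z,e.round(4),(h-e).round(4))
for n,p in(('pivot+scene bias',h[:2]),):
    d=p-(PIV+np.array([.0007,.0014])); print(np.degrees(np.arctan2(d[1],d[0])),np.hypot(*d))
# automatic: eye hole/plate is seen; also net
shot('scene')
for k in range(3):
    shot('scene')
    for th in('eye',):
        for r in models.place_of(th,'scene')[:2]: print(th,round(r['conf'],2),c2w(r['at'],'scene').round(4))
where()
E
```

```text
r 0.1590 ang 74.85 z 0.1151 | F rad -6.4 tan -0.5 z -3.6 | t 17.9
0.066 [ 0.5777 -0.085   0.066 ] [ 0.0054  0.0004 -0.0055]
0.068 [ 0.5788 -0.0856  0.068 ] [ 0.0043  0.001  -0.0075]
0.07 [ 0.5799 -0.0863  0.07  ] [ 0.0032  0.0017 -0.0095]
73.62162801053768 0.1297624841171356
eye 0.56 [ 0.5805 -0.0861  0.0722]
eye 0.63 [ 0.5812 -0.0857  0.0719]
eye 0.32 [ 7.614e-01  2.205e-01 -4.000e-04]
eye 0.61 [ 0.5794 -0.0852  0.0719]
eye 0.39 [ 0.5783 -0.0859  0.0756]
r 0.1590 ang 74.89 z 0.1151 | F rad -7.3 tan -0.3 z -2.9 | t 18.2
```

```bash
cat >> h.py <<'E'
def act():
    p=np.array(readout.read_state()['ee_pos']); d=p[:2]-PIV; return np.array([np.hypot(*d),np.degrees(np.arctan2(d[1],d[0])),p[2]])
def servo(r,a,z,off,n=2,speed=.05):
    "reach actual pose; off = running command offset"
    t=np.array([r,a,z]); off=np.array(off,float)
    for _ in range(n):
        pol(*(t+off),speed=speed); bot.sleep(.15); off+=t-act()
    return off
E
python3 - <<'E'
from h import *
off=servo(.1615,73.7,.115,[.004,-.8,.002],3); print(off.round(4)); where()
t=np.array([.1615,73.7,.086])
hit=pol(*(t+off),speed=.03,fl=7); print(hit); where()
bot.sleep(.2); where(); np.save('off.npy',off)
E
```

```text
[ 0.0044 -0.9616  0.002 ]
r 0.1615 ang 73.71 z 0.1150 | F rad -7.7 tan 0.9 z -2.6 | t 19.4
False
r 0.1617 ang 73.62 z 0.0863 | F rad -6.1 tan -0.1 z -2.2 | t 20.5
r 0.1617 ang 73.62 z 0.0864 | F rad -6.7 tan -0.2 z -2.7 | t 20.7
```

```bash
python3 - <<'E'
from h import *
off=np.load('off.npy'); t=np.array([.1615,73.65,.0862])
shot('scene'); print([(round(r['conf'],2),c2w(r['at'],'scene').round(4)) for r in models.place_of('eye','scene')[:1]])
for dr in(.003,.006,.009):
    o=off.copy(); o[0]*=max(0,1-dr/.008); pol(*(t+o-[dr,0,0]),speed=.03); where()
shot('scene'); print([(round(r['conf'],2),c2w(r['at'],'scene').round(4)) for r in models.place_of('eye','scene')[:1]])
E
```

```text
[(0.61, array([ 0.5836, -0.085 ,  0.0458]))]
r 0.1576 ang 73.58 z 0.0866 | F rad -6.9 tan 0.8 z -2.3 | t 21.1
r 0.1564 ang 73.13 z 0.0876 | F rad -2.3 tan -0.1 z -3.6 | t 21.4
r 0.1535 ang 72.65 z 0.0884 | F rad 0.6 tan 0.7 z -2.4 | t 21.7
[(0.56, array([ 0.5806, -0.0893,  0.0497]))]
```

```bash
python3 - <<'E'
from h import *
off=servo(.1489,73.6,.0865,[0,-.3,0],2,.03); where()
hit=pol(*(np.array([.1489,73.6,.104])+off),speed=.03,fl=3); print(hit,off.round(4)); where()
E
```

```text
r 0.1488 ang 73.66 z 0.0865 | F rad 0.4 tan -0.4 z -1.3 | t 22.7
False [-0.     0.013 -0.   ]
r 0.1488 ang 73.63 z 0.1040 | F rad 0.4 tan -0.4 z -1.7 | t 23.4
```

```bash
python3 - <<'E'
from h import *
pol(.1489,73.6,.2,speed=.15)
o=down(np.radians(77))
bot.reach([.456,.2,.17],o); bot.sleep(.2); where()
shot('top'); print([(round(r['conf'],2),c2w(r['at'],'top').round(4)) for r in models.place_of('holder_mouth','top')[:2]])
s=readout.read_state(); e=s['ee_pos']; print(e)
print(bot.move_l([.456,.2005,.075],speed=.1,force_limit=5)); print(readout.read_state()['ee_pos'])
print(bot.move_l([.456,.2005,.056],speed=.03,force_limit=4)); s=readout.read_state(); print(s['ee_pos'],s['ft_force'])
E
```

```text
r 0.4188 ang 102.23 z 0.1699 | F rad -0.1 tan 0.5 z -1.3 | t 25.5
[(0.52, array([0.5903, 0.2019, 0.0345]))]
[0.45666896 0.19917411 0.16999152]
False
[0.45638139 0.20085374 0.07544289]
True
[0.4559954  0.20037939 0.05847408] [-1.04802533e+00  2.80741086e-03  6.51610188e+00]
```

```bash
python3 - <<'E'
from h import *
gripper_open(); bot.sleep(.3)
bot.move_l([.456,.2005,.2],speed=.15)
bot.reach([.35,.42,.35],down(np.radians(77)))
a=shot('scene')
for th in('puller','eye','holder_mouth'):
    print(th,[(round(r['conf'],2),c2w(r['at'],'scene').round(4)) for r in models.place_of(th,'scene')[:3]])
f=lambda x,y,z:cv2.convertScaleAbs(cv2.resize(a[y-25:y+25,x-25:x+25],None,fx=8,fy=8,interpolation=2),alpha=1.6)
cv2.imwrite('pics/f.png',np.hstack([f(*proj([.582,-.09,.05],'scene').astype(int),0),f(*proj([.456,.2,.06],'scene').astype(int),0)]))
s=readout.read_state(); print(s['time'],s['ft_force'],s['ee_pos'])
E
```

```text
puller [(0.94, array([0.3343, 0.1626, 0.0443])), (0.57, array([0.4582, 0.2017, 0.0425])), (0.56, array([0.4959, 0.3206, 0.0462]))]
eye [(0.6, array([ 0.5844, -0.0907,  0.0507]))]
holder_mouth [(0.86, array([0.4524, 0.2043, 0.0443]))]
30.6083 [ 0.02276611 -0.12749036 -0.43999768] [0.35120176 0.41819422 0.34880831]
```

View pics/f.png

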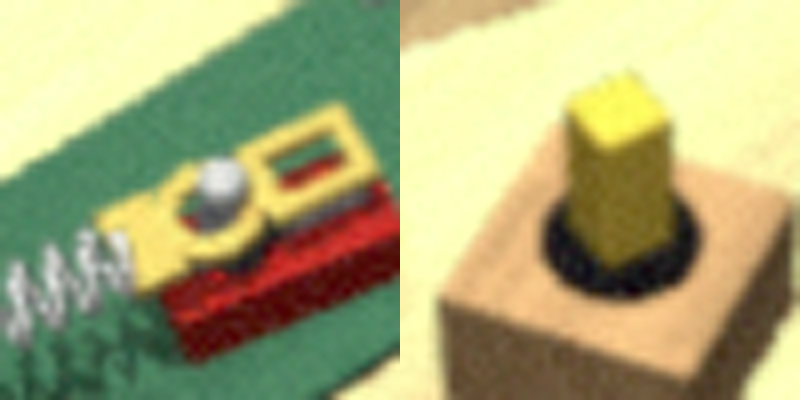

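The last picture shows the eye round the neck below the head (crop (215,190)), with the spring stretched. The puller stands upright in the holder (crop (620,200)).

```bash
python3 -c "
from rig import ticket
print(ticket.close_job())"
```

```text
the job is handed in; nothing more can be done
None
```

The spring is back on its post and the puller is back in its holder. I handed the job in with the robot clock at about 31 s; no verdict is reported.

**What I did:**
- I took the 48 mm-flange puller from the large holder and hooked its toe into the tab's slot.
- I stretched the spring about 25 mm (6–7 N), swung it over the post and lowered the eye. It dropped over the head on the first try, with no pressing force.
- I eased off until the post carried the pull, unhooked without catching, and stood the puller back in its hole.

**What the last checks showed:**
- The final picture shows the eye round the neck under the head, with the spring still stretched. The network puts the eye at about 51 mm height, within the 42–54.5 mm limit.
- The pull on the post itself was not measured. I took it from the wrist's radial force falling to about zero when I eased off.
- The puller stands upright, with its flange about 43 mm above the bench by the network. It is 2 mm from my target.
- The network's last estimate of the hole mouth was about 6 mm away from the puller position it gave. I put that down to network noise, because the flange touched down at the original height and the picture shows it seated.

I did not re-measure the ink tubs and the squeegee at the end; the arm never worked near them.

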